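Switch the vial feed to the other tray and run the batch

ROBOT

A 6-joint arm with a two-finger parallel gripper is mounted at the origin on the work surface. World frame = base frame: x ahead of the robot, y to its left, z up, the work surface at z = 0. Lengths are in mm, angles in degrees, forces in N, time in s.
With the tool pointing down it reaches from about 375 to 975 mm from the base axis. Payload 3.8 kg.
Tool frame: the origin (TCP) lies on the centre line of the jaws, within the pads' length; the fingertips stand robot.nose_length ahead of it and the grasp point (between the pads) is the TCP (robot.nose_length is the distance from the TCP to the fingertips, in mm); z points along the fingers, y is the direction in which the jaws open and shut (so a half turn about z gives the same grasp; the last joint's range is limited). The gripper opens to 85 mm and grips with 20 to 120 N. Pads are 22 mm wide; open, the fingers measure 114 mm over their backs; the gripper's body (76 mm by 85 mm) begins 54 mm behind the grasp point. The pads swing forward as they close: fully open they stand 13 mm farther back than shut.
Start: joints at [62.916, 15.12, 91.902, -0, 72.978, -2.114], TCP at [284.939, 611.905, 223.48] pointing down, gripper open.
Joint ranges: [-150.88, 150.88], [-54.13, 125.18], [17.81, 147.31], [-75.09, 255.09], [0, 152.58], [-146.25, 146.25]. Speed limits (degrees/s): [147.25, 147.25, 180, 180, 180, 180].

INTERFACE

Orientations are given as a 3x3 rotation matrix whose columns are the frame's x, y, z axes.
In Python, from plant import robot gives the robot as it stands.
- The arm moves only by the shell command python3 -m jog 'ROWS' [OPENING] [FORCE]. ROWS is JSON, one flat list of numbers, 4 for each row, row after row: the shift along the tool's x, y, z in units of 40 mm (1.0 is 40 mm), then the turn about the tool's z in rad. In form: [x, y, z, spin, x, y, z, spin, ...]. A call has 1 to 8 rows; each row is the pose to reach, as a shift and turn from the pose measured when the call began, along the tool's axes at that moment; what a row does not reach only later rows make up. A row lasts 1/12 s, in which the tool goes at most 41.7 mm and 7.16 degrees, less where a joint would pass 70% of its speed; a pose out of reach is approached as far as the arm can. A call with a gripper value outside its range is refused whole. OPENING is the opening in per cent of the stroke, from 0 (shut) to 100 (fully open), set as the call begins (- or left out, the last holds). The fingers move at their own pace and stop on an object; FORCE is the grip in N (left out, the last holds). Time passes only in rows, so rows that repeat a pose let the fingers close. It gives the time, the measured TCP pose, the force and the opening at its end, in the units of the state.
- robot.sense(): the state, without advancing time (a new reading comes with each control period).
- robot.snapshot(name): name is "side" or "top" or "wrist"; returns a dict with "pixels" (400x640x3 uint8, red, green, blue), "fov_y" (degrees; the focal length in pixels is half the picture's height over the tangent of half this angle, whatever the lens; pixels are square), "cx", "cy" (the principal point, pixels), "distortion" ([k1, k2, p1, p2, k3] as OpenCV has them; the pictures are not rectified), "cam_to_world" (4x4, takes a point from camera to world coordinates). Camera axes: x right, y down, z forward; pixel columns grow to the right and rows downward; lengths in mm; the calibration is good to about 2 mm. A picture is of the moment at which its call begins. There is no depth.
- robot.hand_in(): hands the job in, once; it reports no verdict.
The state is a dict: "time": time; "q": joint angles; "joint_velocities": joint speeds; "tau": joint torques, N m; "eef_pos": TCP position; "eef_rot": TCP orientation; "contact_force": force on the tool from outside, world axes, zero at the start; "torque": the same for the moment, N m; "grip_width": opening from 0.0 (shut) to 1.0 (fully open).
Only numpy, scipy, OpenCV 4.12 (cv2) and the standard library are available. Lean on these libraries where they do the work, as an engineer would, in place of code of your own. Each camera call takes 0.05 s, during which the arm holds its last target. There are 200 camera calls.

TASK

The vial feed is set for one catch tray, but the next three vials belong in the other: rock the seesaw gate over by pushing its raised end down past the balance point, then press the yellow release key right down and let it up again once for each waiting vial, so that all three roll into the other tray. Only push and press: the vials roll by themselves, so do not touch or lift them, and leave the bottles, the funnel and the tube rack where they stand. Finish clear of the key with it sprung back up, the gate resting on its new side and all three vials lying in the tray that the gate did not feed at the start.

Things in the scene. Friction and masses are not known exactly. Their poses are not given: they have to be found in the camera images.
- station: Bench-top vial feed, fixed: grey base 110 x 750 mm, 12 mm thick, with infeed ramp, white seesaw gate, two lower chutes and two trays in one line. Origin on the bench under the gate's shaft; x across the line, away from the robot, y along it towards the infeed, z up. Ramp, gate and chutes are 64, 66 and 69 mm wide inside (3 mm cheeks), centred on x = 0; nothing stands over them.
- ramp_end (a point): Lower end of the aluminium infeed ramp, middle of its deck, at station y = 88 mm, 140 mm high. The ramp rises from here to y = 250 mm, 160 mm high; cheeks 16 mm above the deck, end plate 190 mm high. Below it the blue tray's chute runs from y = 76 mm (77 mm high) to 258 mm (45 mm high). The green tray's chute runs from y = -76 mm (77 mm high) to -152 mm (55 mm high).
- gate (a joint): Tilt of the white seesaw gate, rad. +0.32 (stop): its +y end is up, level with the ramp, and vials cross it to the green tray at -y. -0.32 (stop): its +y end is down; vials drop onto it and roll back under the ramp to the blue tray at +y. It starts at either stop. About 1.5 N on the raised tab moves it; pushed past level (0) it falls to the other stop by itself and stays.
- gate_pivot (a point): Middle of the gate's level shaft, which lies along station x, 105.5 mm high. The gate is a channel 170 mm long (85 mm each side), 72 mm wide, floor 6 mm thick with its underside on the shaft, cheeks 26 mm high above the shaft. Posts carry the shaft at x = +-43 mm.
- gate_weight (a point): Middle of the dark steel over-centre weight that turns with the gate and holds it on its stop: a disc 56 mm across, 24 mm thick, on an upright arm on the far side of the gate, 68 mm from the channel's middle and 52 mm above the shaft.
- tab_left (a point): Centre of the top of the orange thumb tab (32 x 30 mm, 6 mm thick, level with the gate's floor, free below) on the robot's side of the gate at its +y end: 68 mm along the gate from the shaft, 52.5 mm from the channel's middle. 133 mm high when its end is up, 111 mm with the gate level, 90 mm when down.
- tab_right (a point): The same for the second orange tab, at the gate's -y end.
- key (a joint): Travel of the yellow release key, m: 0 up (at rest), 0.017 fully pressed, straight down. Spring: 1.5 N to start, 5 N fully down; springs back when let go. It works an escapement: from about 0.014 the front stop sinks below the ramp's deck and the first vial rolls off while a second stop holds the next; let fully up, the next rolls to the front stop within 1 s. A vial needs about 2 s to its tray.
- key_pad (a point): Centre of the top of the yellow key pad, 32 x 36 mm, 164 mm high at rest, on the robot's side of the ramp at station x = -62.5 mm, y = 136 mm. Below it, its top 136 mm high, is a fixed grey case 46 x 72 mm.
- tray_left (a point): Middle of the inner floor of the blue tray at station +y, 15 mm above the bench; axes as the station's. Inside 88 mm in x and 150 mm in y; walls 67 mm above the bench, 87 mm at the outer end, 38 mm on the side of the chute.
- tray_right (a point): The same for the green tray at station -y.
- vial1: The vial waiting nearest the stop: white plastic vial with a blue cap, lying across the infeed ramp, 28 mm in diameter, 61 mm long, about 25 g. Origin at its middle; its x axis runs along its length, cap at -x. It turns about x as it rolls.
- vial2: Waiting vial number 2 from the stop: white plastic vial with a blue cap, lying across the infeed ramp, 28 mm in diameter, 61 mm long, about 25 g. Origin at its middle; its x axis runs along its length, cap at -x. It turns about x as it rolls.
- vial3: Waiting vial number 3 from the stop: white plastic vial with a blue cap, lying across the infeed ramp, 28 mm in diameter, 61 mm long, about 25 g. Origin at its middle; its x axis runs along its length, cap at -x. It turns about x as it rolls.
- reagent_bottle: Amber glass bottle, 56 mm across, 105 mm tall, standing in front of the green tray; its origin on the bench in the middle of its foot, z up
- glass_funnel: Glass funnel, mouth down, 76 mm across, 85 mm tall, in front of the blue tray; its origin on the bench in the middle of its foot, z up
- sample_bottle: White sample jar, 54 mm across, 85 mm tall, beyond the green tray; its origin on the bench in the middle of its foot, z up
- tube_rack: White rack 50 x 110 mm with three capped white tubes, 117 mm tall, beyond the blue tray; its origin on the bench in the middle of its foot, z up
Mind the look-alikes: they are no part of the job. Leave any brown or green look-alike of the vial1 alone. What is shaped like the vial3 but black is not meant.

How it is judged:
By the outcome, as a careful person would: the job done as asked, in the order asked, and still so for the second after the job is handed in, with the robot touching nothing.
It also fails if it takes over 51 s, if anything falls off the work surface, if the arm or the gripper's body presses on something with over 40 N, if the wrist force passes 120 N, or if a joint passes its speed limit or range.

## Working session

There is one attempt and no reset: what is moved stays moved. The work goes in short steps, Python scripts to look and compute and a shell command to move; the robot and the scene stay as the last step left them, time stands still between calls to the robot, and variables do not carry over. Pictures are saved under pics/ and viewed, on a budget of 10 in all, crops included, one or two more only if the job needs it, and the job is handed in when it is done.

```bash
mkdir -p pics; ls; cat > h.py <<'E'
import numpy as np, cv2
from plant import robot
def snap(n,f=None):
    s=robot.snapshot(n)
    if f: cv2.imwrite('pics/'+f,cv2.cvtColor(s['pixels'],cv2.COLOR_RGB2BGR))
    return s
def KD(s):
    f=200/np.tan(np.radians(s['fov_y'])/2)
    return np.array([[f,0,s['cx']],[0,f,s['cy']],[0,0,1.]]),np.array(s['distortion'],float)
def ray(s,px):
    K,D=KD(s);u=cv2.undistortPoints(np.array([[px]],float),K,D)[0,0]
    T=np.array(s['cam_to_world']);d=T[:3,:3]@np.array([u[0],u[1],1]);return T[:3,3],d/np.linalg.norm(d)
def onz(s,px,z):
    o,d=ray(s,px);return o+d*(z-o[2])/d[2]
def proj(s,P):
    K,D=KD(s);T=np.linalg.inv(np.array(s['cam_to_world']))
    return cv2.projectPoints(np.atleast_2d(np.array(P,float)),cv2.Rodrigues(T[:3,:3])[0],T[:3,3],K,D)[0][:,0]
E
python3 - <<'E'
from h import *
import pickle
a=snap('side');b=snap('top')
pickle.dump((a,b),open('s0.pkl','wb'))
im=np.vstack([cv2.resize(x['pixels'],(480,300)) for x in (a,b)])
cv2.imwrite('pics/side0.png',a['pixels'][:,:,::-1]);cv2.imwrite('pics/top0.png',b['pixels'][:,:,::-1])
for x in(a,b):print(np.round(x['cam_to_world'],2),x['fov_y'],x['distortion'])
s=robot.sense();print(s,robot.nose_length)
E
```

```text
pics
[[ 9.6000e-01 -1.6000e-01  2.3000e-01  3.4104e+02]
 [-2.8000e-01 -5.6000e-01  7.8000e-01 -8.1645e+02]
 [ 0.0000e+00 -8.1000e-01 -5.8000e-01  7.5259e+02]
 [ 0.0000e+00  0.0000e+00  0.0000e+00  1.0000e+00]] 49.86729889232646 [-0.04361309  0.          0.          0.          0.        ]
[[-3.00000e-02 -9.90000e-01  1.50000e-01  4.04620e+02]
 [-1.00000e+00  3.00000e-02 -1.00000e-02  3.15300e+01]
 [ 1.00000e-02 -1.50000e-01 -9.90000e-01  1.19909e+03]
 [ 0.00000e+00  0.00000e+00  0.00000e+00  1.00000e+00]] 45.465638219619734 [0.03257689 0.         0.         0.         0.        ]
{'time': 0.1, 'q': array([ 6.29169014e+01,  1.51663802e+01,  9.19763113e+01,  5.19887980e-04,
        7.29786685e+01, -2.11449732e+00]), 'joint_velocities': array([-0.05562706, -0.07910185, -0.17884152,  0.04360459,  0.04842274,
       -0.04272505]), 'tau': array([-7.87458453e-05, -5.16705608e+01, -3.68589413e+01, -1.30182839e-04,
        6.25951972e-03, -1.11735065e-05]), 'eef_pos': array([284.61096262, 611.28150559, 222.24130844]), 'eef_rot': array([[-9.06538083e-01,  4.22122919e-01, -9.72071784e-04],
       [ 4.22124029e-01,  9.06536134e-01, -1.88192045e-03],
       [ 8.68164423e-05, -2.11636742e-03, -9.99997757e-01]]), 'contact_force': array([ 0.73168157,  0.44125689, -0.32437164]), 'torque': array([-0.01667989, -0.00189709,  0.03665317]), 'grip_width': 0.9991627188212867} 19.0
```

View pics/side0.png

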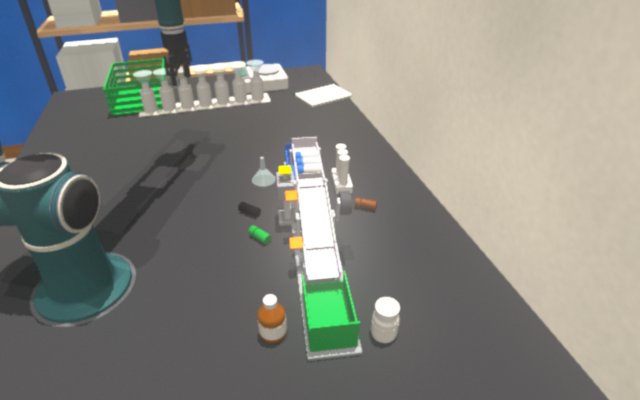

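View pics/top0.png

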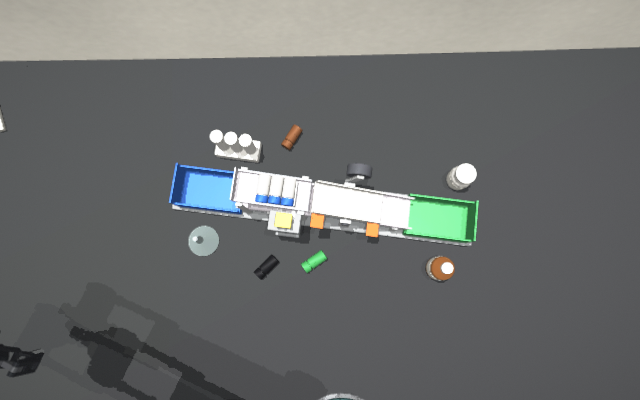

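The side view shows the yellow key at (285,170), tabs at (291,197) and (296,243), and the green tray at (328,310). In the top view the key is at (284,220), the tabs at (317,221) and (372,230), the weight at (359,171), and the waiting vials at (262–288,190).

Look-alikes in the top view: brown vial (292,137), green vial (314,262) and black vial (266,267), all loose on the bench. The amber bottle (440,268) could be mistaken for an orange tab. The real tabs are the ones attached to the gate channel.

```bash
cat > m.py <<'E'
from h import *
def blobs(s,lo,hi,mn=25):
    hsv=cv2.cvtColor(s['pixels'],cv2.COLOR_RGB2HSV);m=cv2.inRange(hsv,lo,hi)
    n,l,st,c=cv2.connectedComponentsWithStats(m)
    return [(np.round(c[i],1),st[i,4]) for i in range(1,n) if st[i,4]>=mn]
def tri(a,pa,b,pb):
    o1,d1=ray(a,pa);o2,d2=ray(b,pb);A=np.c_[d1,-d2];t=np.linalg.lstsq(A,o2-o1,rcond=None)[0]
    p,q=o1+t[0]*d1,o2+t[1]*d2;return np.round((p+q)/2,1),round(np.linalg.norm(p-q),1)
O=((9,170,140),(18,255,255));Y=((20,120,130),(32,255,255))
E
python3 - <<'E'
from m import *
import pickle
a,b=pickle.load(open('s0.pkl','rb'))
for s in(a,b):
    print('O',blobs(s,*O));print('Y',blobs(s,*Y))
    print('G',blobs(s,(50,150,60),(70,255,255),200)); print('B',blobs(s,(100,150,60),(125,255,255),15))
A=a['pixels'][130:280,240:380];B=b['pixels'][130:250,160:490]
A=cv2.resize(A,None,fx=3.5,fy=3.5,interpolation=cv2.INTER_CUBIC);cv2.imwrite('pics/cropA.png',A[:,:,::-1])
E
```

```text
O [(array([271.1, 315.1]), np.int32(338))]
Y [(array([284. , 169.4]), np.int32(108)), (array([291. , 194.8]), np.int32(93)), (array([296.1, 242.2]), np.int32(120))]
G [(array([123.2,  98.4]), np.int32(905)), (array([328.3, 318.6]), np.int32(2334))]
B [(array([18.3, 76.8]), np.int32(5053)), (array([36.8, 11.1]), np.int32(334)), (array([107.6,   3.9]), np.int32(116)), (array([283.6,  17.8]), np.int32(2581)), (array([208.6,  32.6]), np.int32(719)), (array([138.5,  39. ]), np.int32(738)), (array([74.2, 37.6]), np.int32(87)), (array([52.5, 60.1]), np.int32(485)), (array([287. , 156.7]), np.int32(26)), (array([299. , 161.3]), np.int32(53))]
O []
Y []
G []
B [(array([192.7, 183.8]), np.int32(952)), (array([274.6, 200. ]), np.int32(211))]
```

View pics/cropA.png

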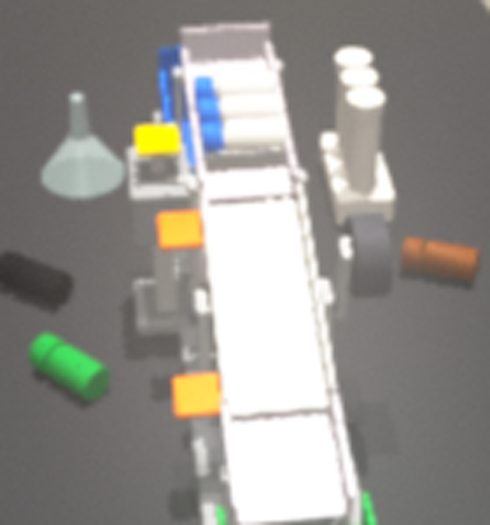

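In the close crop, three white vials with blue caps wait on the ramp at about (235,105). The yellow key pad is at (157,138), the left tab at (180,230) and the right tab at (196,395). The gate's +y end looks level with the ramp, and I'll check this by triangulating the tabs.

```bash
python3 - <<'E'
from m import *
import pickle
a,b=pickle.load(open('s0.pkl','rb'))
hs=cv2.cvtColor(b['pixels'],cv2.COLOR_RGB2HSV)
for p in((284,220),(317,221),(372,230),(440,218)):print(p,hs[p[1],p[0]])
Y=((22,60,100),(34,255,255));Ob=((8,150,100),(21,255,255))
print(blobs(b,*Y),blobs(b,*Ob))
yb=max(blobs(b,*Y),key=lambda t:t[1])[0]
ob=sorted([t[0] for t in blobs(b,*Ob) if 300<t[0][0]<390 and t[0][1]<250],key=lambda c:c[0])
k=tri(a,(284,169.4),b,yb);L=tri(a,(291,194.8),b,ob[0]);R=tri(a,(296.1,242.2),b,ob[1])
print('key',k,'L',L,'R',R)
for (zl,zr) in((133,90),(90,133)):
    l=onz(b,ob[0],zl);r=onz(b,ob[1],zr);kk=onz(b,yb,164);yv=(l-r)[:2];d=np.linalg.norm(yv);yv/=d;xv=np.array([yv[1],-yv[0]])
    o=(l+r)[:2]/2+52.5*xv
    print('dist LR',d,'key in st',(kk[:2]-o)@xv,(kk[:2]-o)@yv,'orig',o,'yaw',np.degrees(np.arctan2(yv[1],yv[0]))-90,l,r,kk)
E
```

```text
(284, 220) [ 30  70 255]
(317, 221) [ 18 150 255]
(372, 230) [ 17 151 255]
(440, 218) [ 68 108 251]
[(array([282.9, 220.2]), np.int32(249))] [(array([317.8, 221.1]), np.int32(125)), (array([371.8, 229.5]), np.int32(157)), (array([439.4, 268. ]), np.int32(256))]
key (array([513.5, 114.4, 164.3]), np.float64(0.4)) L (array([512.9,  38.7, 135.7]), np.float64(0.6)) R (array([494.6, -86. ,  90.5]), np.float64(0.4))
dist LR 126.20138689027418 key in st -62.78430122033241 138.00130317679543 orig [555.5794428  -31.35377577] yaw -8.435293065599424 [512.9037698   38.76565411 133.        ] [494.39098889 -86.0705065   90.        ] [513.71807068 114.36462966 164.        ]
dist LR 123.41632056604983 key in st -72.05592934546986 134.51870741281687 orig [555.37939804 -32.44025241] yaw -12.332797285323792 [517.27113906  39.05735345  90.        ] [490.91069253 -81.51094687 133.        ] [513.71807068 114.36462966 164.        ]
```

The triangulation agrees with the description: left tab 135.7 mm high (should be 133), right tab 90.5 (90), key pad 164.3 (164). The key sits at station (-62.8, 138), against (-62.5, 136) given. So the gate is at +0.32 and feeds green, and the vials must go to the blue tray. I'll push the left tab at world (513, 39).

The move is tool x -11.2 and y -10.56 units, spin -0.29. I'll travel with the jaws shut.

```bash
python3 -m jog '[-0.4,-0.37,0,-0.03, -1.1,-1.03,0,-0.08, -1.8,-1.7,0,-0.14, -2.5,-2.36,0,-0.2, -3.2,-3.02,0,-0.25, -3.9,-3.68,0,-0.29, -4.6,-4.34,0,-0.29, -5.3,-5,0,-0.29]' 0 30
cat > go.py <<'E'
import sys;from h import *
s=robot.sense();R=s['eef_rot'];t=np.array([float(v) for v in sys.argv[1:4]])
yaw=np.degrees(np.arctan2(R[1,1],R[0,1]))
print('t',s['time'],'pos',np.round(s['eef_pos'],1),'yaw_y',round(yaw,1),'F',np.round(s['contact_force'],1),'units',np.round(R.T@(t-s['eef_pos'])/40,2),'spin',round(np.radians(yaw-81.6),3))
E
python3 go.py 513 39 200
```

```text
time: 0.77
eef_pos: [392.3, 338.5, 222.2]
eef_rot: [[-0.989, 0.145, -0.001], [0.145, 0.989, -0.002], [0.001, -0.003, -1.0]]
contact_force: [0.4, 0.3, -0.3]
grip_width: -0.001
t 0.7667 pos [392.3 338.5 222.2] yaw_y 81.7 F [ 0.4  0.3 -0.3] units [-4.07 -6.97  0.57] spin 0.001
```

```bash
python3 -m jog '[-0.5,-0.85,0,0, -1.0,-1.7,0,0, -1.5,-2.6,0,0, -2.0,-3.45,0,0, -2.5,-4.3,0,0, -3.0,-5.15,0,0, -3.55,-6.05,0,0, -4.0,-6.85,0.2,0]'
python3 go.py 513 39 165
python3 - <<'E'
from h import *
a=snap('side');A=cv2.resize(a['pixels'][100:300,200:400],None,fx=3,fy=3,interpolation=cv2.INTER_CUBIC);cv2.imwrite('pics/hover.png',A[:,:,::-1])
E
```

```text
time: 1.43
eef_pos: [512.5, 42.0, 216.1]
eef_rot: [[-0.989, 0.145, 0.002], [0.145, 0.989, -0.002], [-0.002, -0.002, -1.0]]
contact_force: [1.4, 0.5, 0.6]
grip_width: -0.003
t 1.4333 pos [512.5  42.  216.1] yaw_y 81.7 F [1.4 0.5 0.6] units [-0.02 -0.07  1.28] spin 0.001
```

View pics/hover.png

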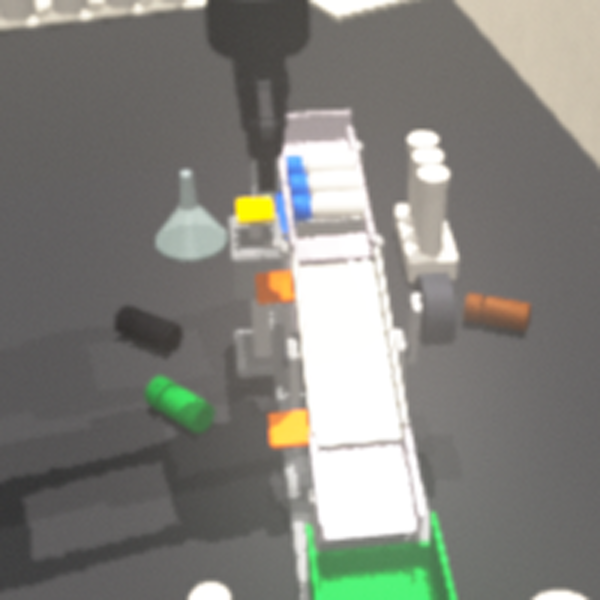

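The picture shows the shut gripper above the left tab, with tips near crop (262,160), that is side-view pixel (287,153). Both tabs, the key and the vials are untouched. I'll check the projection and descend to just above the tab.

```bash
python3 - <<'E'
from h import *
import pickle
a,b=pickle.load(open('s0.pkl','rb'));print(proj(a,[[512.5,42,197],[512.5,42,216]]))
E
python3 -m jog '[0,-0.05,0.3,0, 0,-0.07,0.7,0, 0,-0.07,1.1,0, 0,-0.07,1.35,0, 0,-0.07,1.35,0]'; python3 go.py 513 39 118
```

```text
[[289.40729766 173.24802274]
 [289.08424074 166.49030882]]
time: 1.9
eef_pos: [510.4, 33.1, 156.4]
eef_rot: [[-0.989, 0.148, -0.006], [0.148, 0.989, -0.008], [0.005, -0.009, -1.0]]
contact_force: [-0.4, 0.4, 0.5]
grip_width: 0.006
t 1.9 pos [510.4  33.1 156.4] yaw_y 81.5 F [-0.4  0.4  0.5] units [-0.05  0.17  0.96] spin -0.002
```

The projected tip is lower in the picture than I saw it, so I'll check before pushing.

```bash
python3 - <<'E'
from h import *
a=snap('side');p=a['pixels'].copy()
s=robot.sense();P=np.array(s['eef_pos']);print(P,s['time'])
tip=P+19*s['eef_rot'][:,2];q=proj(a,[tip]);print(q, a['cam_to_world'][:3,3])
A=cv2.resize(p[100:300,200:400],None,fx=3,fy=3,interpolation=cv2.INTER_CUBIC)
c=((q[0]-[200,100])*3).astype(int);cv2.drawMarker(A,tuple(int(v) for v in c),(255,0,255),0,14)
cv2.imwrite('pics/hover2.png',A[:,:,::-1])
E
```

```text
[511.38722234  33.23618249 157.96875234] 1.95
[[290.69574943 195.10294222]] [ 341.04265638 -816.44904324  752.58770819]
```

View pics/hover2.png

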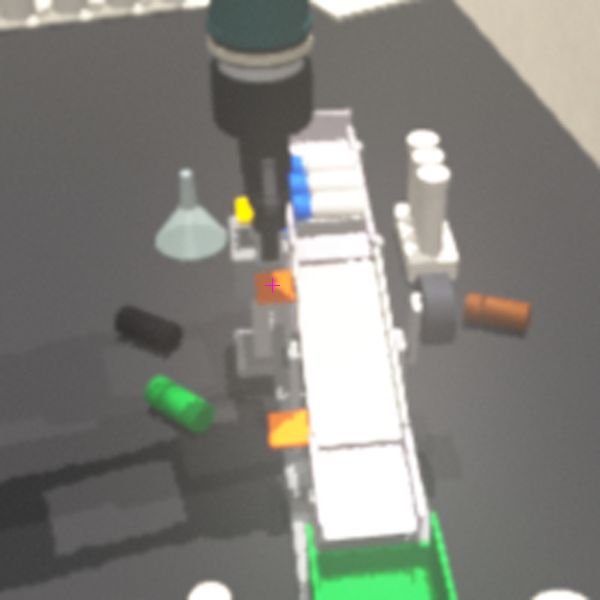

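The finger end appears at crop (270,262), while the marker for the computed tip is at (272,285). That means the tip is either about 20 mm higher or further towards +y than reported. The wrist view should tell which.

```bash
python3 - <<'E'
from h import *
a=snap('wrist','wrist1.png');s=robot.sense();P=np.array(s['eef_pos']);R=s['eef_rot'];print(P,a['fov_y'],np.round(a['cam_to_world'],2))
print('tip,tabL,tabR,key',proj(a,[P+19*R[:,2],[513,39,134],[494.5,-86,90],[513.6,114.4,164]]))
E
```

```text
[512.410273    33.32377738 159.24840178] 65.85518080904373 [[ 1.5000e-01  9.4000e-01  3.1000e-01  4.3153e+02]
 [ 9.9000e-01 -1.4000e-01 -5.0000e-02  4.5220e+01]
 [-1.0000e-02  3.1000e-01 -9.5000e-01  3.1013e+02]
 [ 0.0000e+00  0.0000e+00  0.0000e+00  1.0000e+00]]
tip,tabL,tabR,key [[322.31312282 239.03227469]
 [331.69592874 234.34089235]
 [166.76723006 209.24447077]
 [474.87996693 240.26745768]]
```

View pics/wrist1.png

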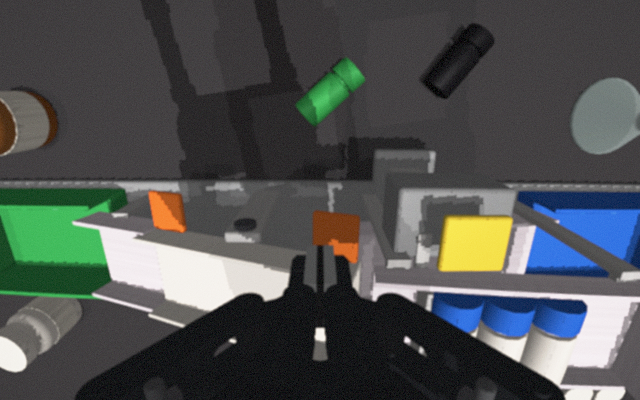

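The wrist view shows the tip at (322,247), left of centre over the left tab at (336,235). That confirms the lateral position. The mismatch is only in height: the fingertips end nearer the TCP than 19 mm. I'll lower step by step and watch the force.

```bash
python3 -m jog '[0,0,0.12,0, 0,0,0.24,0, 0,0,0.36,0, 0,0,0.45,0, 0,0,0.45,0]'; python3 -m jog '[0,0,0.1,0, 0,0,0.2,0, 0,0,0.3,0, 0,0,0.3,0]';python3 - <<'E'
from h import *
import pickle
a,b=pickle.load(open('s0.pkl','rb'))
from m import *
s=snap('side');print(blobs(s,(8,120,90),(32,255,255)))
E
```

```text
time: 2.42
eef_pos: [511.7, 33.3, 140.3]
eef_rot: [[-0.989, 0.147, -0.003], [0.147, 0.989, -0.008], [0.002, -0.008, -1.0]]
contact_force: [0.2, -0.5, -0.5]
grip_width: 0.003
time: 2.75
eef_pos: [510.9, 33.1, 127.2]
eef_rot: [[-0.989, 0.147, -0.005], [0.147, 0.989, -0.008], [0.003, -0.008, -1.0]]
contact_force: [0.2, 0.5, 0.1]
grip_width: -0.003
[(array([227.9,   5.3]), np.int32(129)), (array([154.7,  51.8]), np.int32(198)), (array([173.1,  59.7]), np.int32(32)), (array([  9.2, 151.6]), np.int32(207)), (array([280.1, 169.5]), np.int32(35)), (array([293.5, 196.5]), np.int32(50)), (array([366.2, 201.9]), np.int32(104)), (array([295.5, 242.5]), np.int32(166)), (array([271.2, 316.1]), np.int32(473)), (array([273.3, 340.7]), np.int32(38))]
```

```bash
python3 - <<'E'
from h import *
a=snap('side');w=snap('wrist')
A=cv2.resize(a['pixels'][140:260,240:360],(400,400),interpolation=cv2.INTER_CUBIC);B=cv2.resize(w['pixels'][170:330,240:400],(400,400),interpolation=cv2.INTER_CUBIC)
cv2.imwrite('pics/two.png',np.hstack([A,B])[:,:,::-1])
print(robot.sense()['eef_pos'])
E
```

```text
[511.6687144   33.1651388  128.23031133]
```

View pics/two.png

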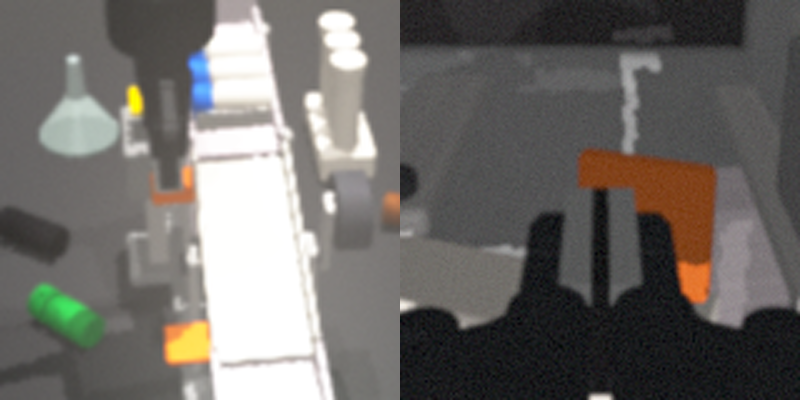

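The left picture shows the finger end at (170,190), inside the tab. The right picture shows the tip (600,190) over the tab's left half. I can't see contact yet, so I'll keep lowering in small steps.

```bash
python3 -m jog '[0,0,0.08,0, 0,0,0.16,0, 0,0,0.25,0, 0,0,0.25,0]' | egrep 'pos|force'; python3 -m jog '[0,0,0.08,0, 0,0,0.16,0, 0,0,0.25,0, 0,0,0.25,0]'| egrep 'pos|force';python3 - <<'E'
from m import *
s=snap('side');print([t for t in blobs(s,(8,120,90),(32,255,255)) if 270<t[0][0]<310 and 160<t[0][1]<260])
print([ (z,proj(s,[[511.6,33.2,z]])[0].round(1)) for z in (110,120,130,140)])
E
```

```text
eef_pos: [511.4, 33.1, 117.6]
contact_force: [-0.5, 0.4, 1.3]
eef_pos: [510.4, 32.9, 106.3]
contact_force: [-0.3, -0.3, 0.3]
[(array([279.7, 169.2]), np.int32(29)), (array([295.8, 236.5]), np.int32(151))]
[(110, array([291.2, 204.5])), (120, array([291.1, 201.3])), (130, array([290.9, 198. ])), (140, array([290.8, 194.7]))]
```

The right tab has risen from row 242.5 to 236.5, so the gate is nearly level. I'll continue in small steps.

```bash
cat > tabs.py <<'E'
from m import *
s=snap('side');print([(t[0],int(t[1])) for t in blobs(s,(8,120,90),(32,255,255)) if 270<t[0][0]<310 and 160<t[0][1]<260])
E
python3 -m jog '[0,0,0.06,0, 0,0,0.12,0, 0,0,0.12,0]' | egrep 'pos|force';python3 tabs.py; python3 -m jog '[0,0,0.06,0, 0,0,0.12,0, 0,0,0.12,0]' | egrep 'pos|force';python3 tabs.py
```

```text
eef_pos: [509.9, 32.8, 101.1]
contact_force: [-0.2, 0.8, 0.0]
[(array([279.6, 169.7]), 25), (array([293.7, 205.4]), 31), (array([295.3, 232.1]), 129)]
eef_pos: [509.6, 32.7, 96.0]
contact_force: [-0.3, 0.2, -0.6]
[(array([292.8, 209.1]), 45), (array([295. , 227.7]), 101)]
```

The gate appears to have tipped over. I'll retreat upward and verify.

```bash
python3 -m jog '[0,0,-0.2,0, 0,0,-0.7,0, 0,0,-1.4,0, 0,0,-2.1,0, 0,0,-2.5,0, 0,0,-2.5,0]' | egrep 'time|pos|force'
python3 - <<'E'
from m import *
import pickle
a,b=pickle.load(open('s0.pkl','rb'))
s=snap('side');t=snap('top')
print([(t[0],int(t[1])) for t in blobs(s,(8,120,90),(32,255,255)) if 270<t[0][0]<310 and 160<t[0][1]<260])
A=cv2.resize(s['pixels'][130:280,240:380],None,fx=3.2,fy=3.2,interpolation=cv2.INTER_CUBIC)
cv2.imwrite('pics/after.png',A[:,:,::-1])
o=np.array([555.6,-31.35]);th=np.radians(-8.4);yv=np.array([-np.sin(th),np.cos(th)]);xv=np.array([np.cos(th),np.sin(th)])
for y,z in((65,133),(65,90),(-65,90),(-65,133)):
    print(y,z,proj(s,[[*(o-52.5*xv+y*yv),z]])[0].round(1))
E
python3 go.py 513 114 195
```

```text
time: 4.72
eef_pos: [513.9, 33.7, 202.0]
contact_force: [1.8, -0.5, 0.6]
[(array([282.6, 169.8]), 81), (array([292.1, 208.5]), 68), (array([295. , 227.8]), 99)]
65 133 [290.8 195.3]
65 90 [291.5 209. ]
-65 90 [296.  242.9]
-65 133 [295.4 228.6]
t 4.8167 pos [511.1  33.6 197.4] yaw_y 81.5 F [-0.6 -0.5 -1. ] units [0.25 2.   0.04] spin -0.001
```

View pics/after.png

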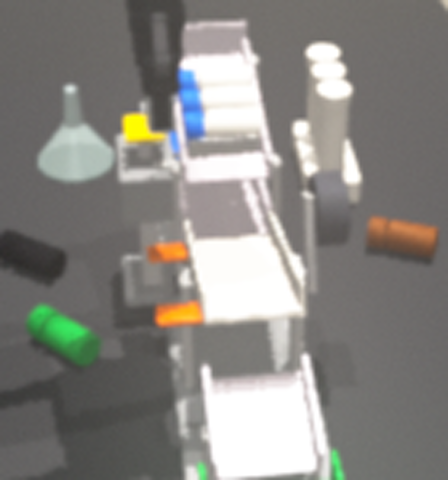

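The gate has tipped. Its +y end is down: the left tab is at (292.1,208.5) against a predicted (291.5,209), and the right tab at (295,227.8) against (295.4,228.6). The gate now feeds blue, and all three vials are still on the ramp. Next I'll move over the key at (513,114).

```bash
python3 -m jog '[0.08,0.5,0,0, 0.16,1.0,0,0, 0.25,1.6,0,0, 0.25,2,0.1,0, 0.25,2,0.3,0, 0.25,2,0.3,0]' | egrep 'time|pos|force'; python3 go.py 513 114 170
```

```text
time: 5.32
eef_pos: [510.6, 114.1, 181.3]
contact_force: [-1.2, -0.4, 0.1]
t 5.3167 pos [510.6 114.1 181.3] yaw_y 81.6 F [-1.2 -0.4  0.1] units [-0.06  0.01  0.28] spin 0.001
```

```bash
python3 - <<'E'
from h import *
a=snap('side');w=snap('wrist')
A=cv2.resize(a['pixels'][120:220,240:340],(400,400),interpolation=cv2.INTER_CUBIC);B=cv2.resize(w['pixels'][130:330,220:420],(400,400),interpolation=cv2.INTER_CUBIC)
cv2.imwrite('pics/key.png',np.hstack([A,B])[:,:,::-1])
P=robot.sense()['eef_pos'];print(P,proj(a,[P]),proj(w,[P]))
E
```

```text
[511.45506219 113.30403258 182.79537302] [[283.04226165 163.55269773]] [[321.80997269 253.11668212]]
```

View pics/key.png

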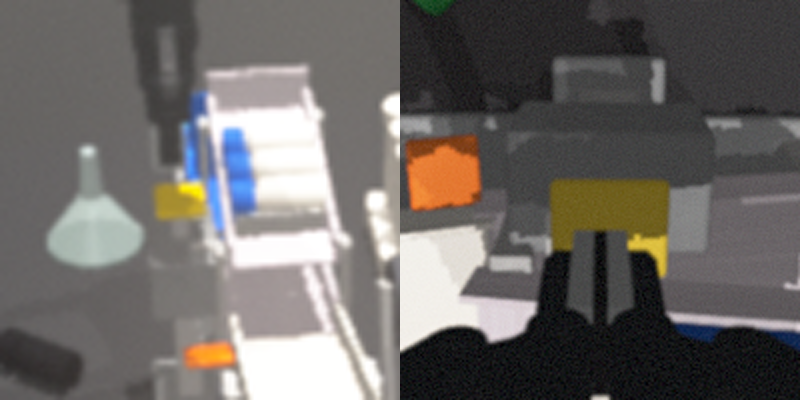

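The shut tips are centred over the yellow pad: at (170,165) on the left picture, and (600,235) over the pad at (610,215) on the right. The tip end lies close to the TCP projection, so the finger end is roughly at TCP height. I'll press step by step.

```bash
python3 -m jog '[-0.03,0,0.2,0, -0.03,0,0.4,0, -0.03,0,0.5,0, -0.03,0,0.5,0]' | egrep 'time|pos|force'; for i in 1 2; do python3 -m jog '[0,0,0.08,0, 0,0,0.15,0, 0,0,0.15,0]' | egrep 'pos|force'; done
python3 - <<'E'
from m import *
s=snap('side');print([(t[0],int(t[1])) for t in blobs(s,(8,100,70),(34,255,255)) if 270<t[0][0]<310 and 150<t[0][1]<260])
E
```

```text
time: 5.75
eef_pos: [511.2, 112.1, 160.9]
contact_force: [0.0, 0.6, 0.4]
eef_pos: [511.3, 111.8, 154.7]
contact_force: [0.0, -1.0, 1.5]
eef_pos: [511.6, 111.8, 148.7]
contact_force: [0.8, 0.1, 3.3]
[(array([285.8, 173.8]), 54), (array([292.1, 208.5]), 72), (array([295.1, 227.6]), 113)]
```

The force is following the key spring. I'll carry on to the stop.

```bash
for i in 1 2; do python3 -m jog '[0,0,0.06,0, 0,0,0.12,0, 0,0,0.12,0]' | egrep 'time|pos|force'; done; python3 -m jog '[0,0,0.06,0, 0,0,0.06,0]' | egrep 'time|pos|force'
python3 - <<'E'
from m import *
s=snap('side','p1.png');print([(t[0],int(t[1])) for t in blobs(s,(100,150,60),(125,255,255),5) if 270<t[0][0]<320 and 130<t[0][1]<240])
E
```

```text
time: 6.55
eef_pos: [511.7, 111.8, 143.9]
contact_force: [-0.3, -0.5, 4.7]
time: 6.8
eef_pos: [511.7, 111.9, 139.3]
contact_force: [-1.6, -0.7, 5.3]
time: 6.97
eef_pos: [511.8, 111.9, 139.0]
contact_force: [-6.3, -0.8, 15.9]
[(array([298.6, 158.5]), 41), (array([288.5, 167. ]), 10), (array([293.1, 168. ]), 7), (array([302.8, 190.6]), 26)]
```

The key reached its stop (16 N) and a blue cap is moving at (302.8,190.6). I'll let the key up and wait about 2 s.

```bash
python3 -m jog '[0,0,-0.2,0, 0,0,-0.45,0, 0,0,-0.7,0, 0,0,-0.8,0, 0,0,-0.8,0, 0,0,-0.8,0, 0,0,-0.8,0, 0,0,-0.8,0]' | egrep 'time|pos|force'
python3 -m jog '[0,0,0,0,0,0,0,0,0,0,0,0,0,0,0,0,0,0,0,0,0,0,0,0,0,0,0,0,0,0,0,0]' >/dev/null; python3 -m jog '[0,0,0,0,0,0,0,0,0,0,0,0,0,0,0,0,0,0,0,0,0,0,0,0,0,0,0,0,0,0,0,0]' | egrep 'time|pos|force'
python3 - <<'E'
from m import *
s=snap('side');t=snap('top')
print([(t[0],int(t[1])) for t in blobs(s,(100,150,60),(125,255,255),5) if 270<t[0][0]<320 and 130<t[0][1]<240])
A=cv2.resize(s['pixels'][120:250,240:370],(400,400),interpolation=cv2.INTER_CUBIC);B=cv2.resize(t['pixels'][140:260,160:360],(660,400),interpolation=cv2.INTER_CUBIC)
cv2.imwrite('pics/v1.png',cv2.resize(np.hstack([A,B]),(795,300))[:,:,::-1])
E
python3 go.py 513 114 139
```

```text
time: 7.68
eef_pos: [511.5, 112.2, 170.0]
contact_force: [1.4, 0.2, -0.8]
time: 9.02
eef_pos: [511.5, 112.2, 170.1]
contact_force: [0.9, -0.8, -0.2]
[(array([299.5, 164.8]), 47), (array([293.5, 170.5]), 6)]
t 9.1167 pos [511.5 112.2 170.1] yaw_y 81.5 F [ 0.5 -0.2  0.6] units [-0.04  0.06  0.78] spin -0.002
```

View pics/v1.png

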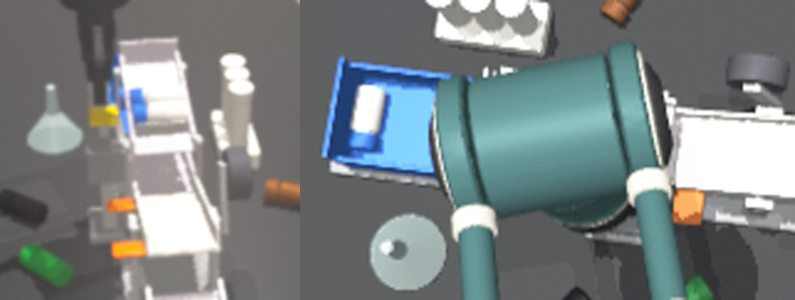

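One vial lies in the blue tray (370,115 in the right half) and two wait on the ramp (145,105 on the left). Second press.

```bash
python3 -m jog '[0,0,0.15,0, 0,0,0.3,0, 0,0,0.45,0, 0,0,0.6,0, 0,0,0.72,0, 0,0,0.79,0, 0,0,0.82,0, 0,0,0.82,0]' | egrep 'time|pos|force'
python3 -m jog '[0,0,0,0,0,0,0.03,0]' | egrep 'time|pos|force'
python3 -m jog '[0,0,-0.2,0, 0,0,-0.45,0, 0,0,-0.7,0, 0,0,-0.8,0, 0,0,-0.8,0, 0,0,-0.8,0, 0,0,-0.8,0, 0,0,-0.8,0]' | egrep 'time|pos|force'
python3 -m jog '[0,0,0,0,0,0,0,0,0,0,0,0,0,0,0,0,0,0,0,0,0,0,0,0,0,0,0,0,0,0,0,0]' >/dev/null; python3 -m jog '[0,0,0,0,0,0,0,0,0,0,0,0,0,0,0,0,0,0,0,0,0,0,0,0,0,0,0,0,0,0,0,0]' | egrep 'time|pos|force'
cat > white.py <<'E'
from m import *
s=snap('side');t=snap('top')
print('caps',[(t[0],int(t[1])) for t in blobs(s,(100,150,60),(125,255,255),5) if 270<t[0][0]<320 and 130<t[0][1]<240])
print('white in blue tray',[b for b in [(c.round(),int(n)) for c,n in blobs(t,(0,0,150),(180,60,255),30)] if 172<b[0][0]<240 and 165<b[0][1]<215])
E
python3 white.py; python3 go.py 513 114 139
```

```text
time: 9.78
eef_pos: [511.6, 112.1, 139.1]
contact_force: [-3.2, -0.4, 11.6]
time: 9.95
eef_pos: [511.6, 112.1, 138.9]
contact_force: [-3.9, 0.4, 16.0]
time: 10.62
eef_pos: [511.2, 112.3, 170.0]
contact_force: [-1.0, -0.3, -0.0]
time: 11.95
eef_pos: [511.3, 112.3, 170.1]
contact_force: [-0.1, -0.3, 0.0]
caps [(array([299.7, 167.8]), 18)]
white in blue tray [(array([193., 184.]), 411), (array([216., 201.]), 52), (array([176., 207.]), 38)]
t 12.05 pos [511.3 112.3 170.1] yaw_y 81.5 F [-0.5  0.  -1. ] units [-0.04  0.06  0.78] spin -0.002
```

The white area in the blue tray has grown to two vials, and one cap (18 px) is left at the stop. Third press.

```bash
python3 -m jog '[0,0,0.15,0, 0,0,0.3,0, 0,0,0.45,0, 0,0,0.6,0, 0,0,0.72,0, 0,0,0.79,0, 0,0,0.82,0, 0,0,0.82,0]' | egrep 'time|pos|force'
python3 -m jog '[0,0,0,0,0,0,0.03,0]' | egrep 'time|pos|force'
python3 -m jog '[0,0,-0.2,0, 0,0,-0.45,0, 0,0,-0.7,0, 0,0,-0.8,0, 0,0,-0.8,0, 0,0,-1.2,0, 0,0,-1.8,0, 0,0,-2.2,0]' | egrep 'time|pos|force'
python3 -m jog '[0.5,0,0,0,1,0,0,0,1.7,0,0,0,2.4,0,0,0,2.8,0,0,0,2.8,0,0,0,2.8,0,0,0,2.8,0,0,0]' >/dev/null; python3 -m jog '[0,0,0,0,0,0,0,0,0,0,0,0,0,0,0,0,0,0,0,0,0,0,0,0,0,0,0,0,0,0,0,0]' | egrep 'time|pos|force'
python3 -m jog '[0,0,0,0,0,0,0,0,0,0,0,0,0,0,0,0,0,0,0,0,0,0,0,0,0,0,0,0,0,0,0,0]' >/dev/null
python3 white.py;python3 - <<'E'
from m import *
s=snap('side');t=snap('top')
print([(t[0],int(t[1])) for t in blobs(s,(8,120,90),(32,255,255)) if 270<t[0][0]<310 and 150<t[0][1]<260])
A=cv2.resize(s['pixels'][120:250,240:370],(300,300),interpolation=cv2.INTER_CUBIC);B=cv2.resize(t['pixels'][140:260,160:360],(500,300),interpolation=cv2.INTER_CUBIC)
cv2.imwrite('pics/v3.png',np.hstack([A,B])[:,:,::-1])
E
```

```text
time: 12.72
eef_pos: [511.4, 112.3, 139.1]
contact_force: [-3.3, -0.2, 12.0]
time: 12.88
eef_pos: [511.4, 112.3, 138.9]
contact_force: [-5.2, 0.8, 15.6]
time: 13.55
eef_pos: [512.0, 113.1, 227.3]
contact_force: [0.6, -0.3, 0.0]
time: 14.88
eef_pos: [401.8, 129.6, 228.5]
contact_force: [0.5, -0.1, 0.2]
caps [(array([287. , 156.5]), 28)]
white in blue tray [(array([232., 183.]), 65), (array([198., 185.]), 615), (array([176., 207.]), 36)]
[(array([284.1, 169.5]), 112), (array([291.8, 208.5]), 73), (array([295. , 227.7]), 101)]
```

View pics/v3.png

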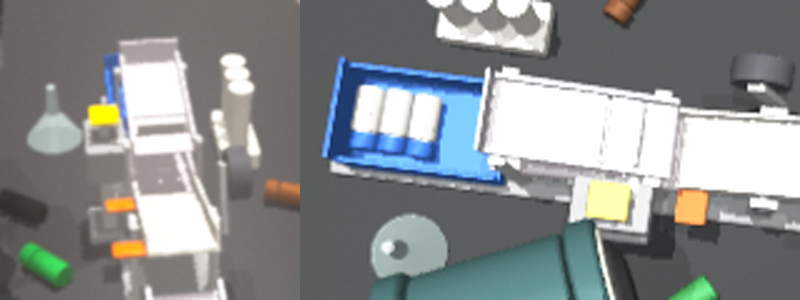

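All three vials lie in the blue tray (365–425,115) and the ramp is empty. The key is back at its starting pixel (284.1,169.5), the gate is on its new side, and the arm is clear. I'm handing in.

```bash
python3 -c "
from plant import robot
print(robot.hand_in(), robot.sense()['time'])"
```

```text
the job is handed in; nothing more can be done
the job is handed in; nothing more can be done
```

The job is done and handed in at about 15 s of the 51 s allowed: all three vials are in the blue tray.

- **Gate:** it started feeding the green tray, so I pushed the left tab down past level until it fell to its other stop. I then pressed the key fully three times (about 16 N each at its stop), letting it up after each press.
- **Last checks:** the ramp is empty and the key is back at its starting pixel. Both tabs are within about 1 pixel of the positions predicted for the new side. The gripper ended about 110 mm to the robot's side of the key and well above it. The last top crop showed the funnel, tube rack and brown and green vials where they were. I did not take a final look at the two bottles, but the arm never went near them.
- **What disagreed:** the shut fingertips touched at about 5 mm above the TCP height, not the stated 19 mm below it. I therefore found both contacts by lowering in small steps, going by the camera at the tab and the wrist force at the key.
- **Budget:** I viewed 10 or so pictures, counting the combined crops as one each.

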